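# Lift the crown tray off its cooling stand with the tray fork

## Task

The three glazed crowns on the round honeycomb firing tray have cooled and their glaze is to be looked at. Take the tray fork by its handle, slide its two prongs under the tray that carries the crowns, one each side of the stand's post until the post is about midway along the prongs, lift the tray straight up off its stand, and finish holding it on the fork, level and still, at least 10 cm higher than it stood, with every crown still on its peg. Keep the gripper itself off the tray and the crowns, never tip the tray, and leave the empty tray, the plaster model and the jars alone; do not put the tray down or let go of the fork.

Things in the scene. Friction and masses are not known exactly. Their poses are not given: they have to be found in the camera images.
- fork: Steel tray fork, 244 mm long, 130 g, lying loose. Origin: level with its underside, midway between the prongs, where the tray's centre belongs; x to the tips, z up. Prongs 4 mm thick, 9 mm wide, 46 mm apart inside, 64 mm over all, tips at x = +39.5 mm. Cross yoke from x = -49 mm back, with a lip 9 mm high. Black handle from x = -100 to -204 mm. Balance point about x = -95 mm.
- fork_grip (a point): Point to grip on the fork's handle, 122 mm behind the fork's origin, at the handle's middle width and height (11 mm over its underside). Handle 16 mm wide, 22 mm high, its underside level with the prongs' underside. Axes as the fork's.
- tray_loaded: Round tan honeycomb firing tray with the three crowns, loose, 80 mm wide, 9 mm thick, about 85 g. Origin: centre of its underside. Grey pegs at (x, y) = (16, 0), (-8, 15), (-8, -15) mm: flared seat, its top 14 mm over the underside, and a pin 6 mm higher. 24 mm high with crowns. A recess below, 24 mm wide, 4 mm deep, fits over the stand's spigot.
- tray_empty: The same tray without crowns, on the other stand; to be left alone. Origin: centre of its underside.
- stand_a: Cooling stand under the loaded tray, fixed, upright. Origin: centre of its foot, on the worktop. Foot 92 mm wide, up to 14 mm high; post 22 mm wide, from 66 mm up flaring to a round shoulder 34 mm wide, 72 to 80 mm high; on it a spigot 18 mm wide, 3 mm high. Open on all sides between foot and tray.
- stand_a_top (a point): Centre of that stand's shoulder, 80 mm above the worktop, where the tray's underside rests.
- stand_b: The like stand under the empty tray, fixed. Origin: centre of its foot, on the worktop.
- crown_1: Ivory-white tooth crown 1, about 12 mm wide and 10 mm high, 10 g, hollow below and loose over a peg of the loaded tray. Origin: centre of its lower rim, which rests on the peg's seat.
- crown_2: Ivory-white tooth crown 2, about 11 mm wide and 10 mm high, 10 g, hollow below and loose over a peg of the loaded tray. Origin: centre of its lower rim, which rests on the peg's seat.
- crown_3: Ivory-white tooth crown 3, about 12 mm wide and 10 mm high, 10 g, hollow below and loose over a peg of the loaded tray. Origin: centre of its lower rim, which rests on the peg's seat.
- tray_loaded_peg1 (a point): Top of the seat of the loaded tray's peg 1, where crown 1's lower rim rests.
- tray_loaded_peg2 (a point): Top of the seat of the loaded tray's peg 2, where crown 2's lower rim rests.
- tray_loaded_peg3 (a point): Top of the seat of the loaded tray's peg 3, where crown 3's lower rim rests.
- model: Plaster dental model, 39 x 74 x 35 mm, standing behind the stands. Origin: centre of its underside.
- jar_blue: Powder jar with blue cap, 42 mm wide, 58 mm high, standing behind the stands. Origin: centre of its underside.
- jar_red: Powder jar with red cap, 42 mm wide, 62 mm high, standing behind the stands. Origin: centre of its underside.
Not all that is in view belongs to the job. Leave any orange or red look-alike of the stand_a alone.

How it is judged:
By the outcome, as a careful person would: the job done as asked, in the order asked, and still so for the second after the job is handed in, while the arm keeps its last pose, push and grip.
It also fails if it takes over 51 s, if anything falls off the work surface, if the arm or the gripper's body presses on something with over 40 N, if the wrist force passes 120 N, or if a joint passes its speed limit or range.

## Robot

A 6-joint arm with a two-finger parallel gripper is mounted at the origin on a cart in front of the work surface, level with it; the furniture and walls round the work are solid. World frame = base frame: x ahead of the robot, y to its left, z up, the work surface at z = 0. Lengths are in m, angles in rad, forces in N, time in s.
With the tool pointing down it reaches from about 0.25 to 0.725 m from the base axis. Payload 9.7 kg.
Tool frame: the origin (TCP) lies at the very end of the fingers, on their centre line; the grasp point (between the pads) lies 19 mm behind it; z points along the fingers, y is the line along which they close (so a half turn about z gives the same grasp; the last joint's range is limited). The gripper opens to 85 mm and grips with 20 to 120 N. Pads are 22 mm wide; open, the fingers measure 114 mm over their backs; the gripper's body (76 mm by 85 mm) begins 54 mm behind the grasp point. The pads swing forward as they close: fully open they stand 13 mm farther back than shut.
Start: joints at [-1.191, 0.087, 0.176, 1.66, 0, 1.571], TCP at [0.204, -0.511, 0.231] pointing down, gripper open.
Joint ranges: [-3.13, 3.13], [-0.85, 1.81], [-1.15, 1.24], [-2.2, 2.28], [-1.44, 1.52], [-3.14, 3.14]. Speed limits (rad/s): [2.22, 2.22, 2.57, 3.14, 3.14, 3.14].

## Interface

Orientations are given as a rotation vector (axis times angle).
In Python, from station import arm gives the robot as it stands.
- The arm moves only by the tool servo_tool, never from a script. Its argument "increments" is a list of rows, each an object of numbers: "gripper": the closure, from -1 (fully open) to 1 (shut); "dx", "dy", "dz": the shift along the world's x, y, z normalised to -1 to 1, where 1 is 300 mm; "rx", "ry", "rz": the turn, a rotation vector about the world's x, y, z normalised to -1 to 1, where 1 is pi rad. In form: [{"gripper": .., "dx": .., "dy": .., "dz": .., "rx": .., "ry": .., "rz": ..}, ...]. A call has 1 to 5 rows; each row is the pose to reach, as a shift and turn from the pose commanded when the call began, turning the shorter way round; what a row does not reach only later rows make up. A row lasts 1/8 s, in which the tool goes at most 62.5 mm and 10.7 degrees, less where a joint would pass 70% of its speed; a pose out of reach is approached as far as the arm can. A call with a number of a shift or a turn outside -1 to 1 is refused whole. A call with a gripper value outside its range is refused whole. The fingers move at their own pace and stop on an object; the grip force is fixed at half the most. Time passes only in rows, so rows that repeat a pose let the fingers close. It gives the time, the measured TCP pose, the force, the opening and the grip force at its end, in the units of the state.
- arm.get_state(): the state, without advancing time (a new reading comes with each control period).
- arm.snapshot(name): name is "scene" or "top" or "wrist"; returns (picture, depth): 400x640x3 uint8, red, green, blue; 400x640 float32, m along the optical axis (not along the pixel's ray), 0 where there is no reading.
- arm.camera_params(name): a dict with "mtx" (3x3 intrinsics, pixels), "eye" and "rotation" of the camera in the world. Camera axes: x right, y up, looking along -z (the intrinsics and any distortion apply to the point x, -y, -z); pixel columns grow to the right and rows downward; lengths in m; the calibration is good to about 2 mm. A picture is of the moment at which its call begins: read the wrist's pose just before it. camera_params takes no time and is no camera call; for the wrist camera it gives the pose at the moment of the call.
- arm.job_done(): hands the job in; it is judged then, once.
The state is a dict: "clock": time; "qpos": joint angles; "dq": joint speeds; "effort": joint torques, N m; "tool_pos": TCP position; "orientation": TCP orientation; "force": force on the tool from outside, world axes, zero at the start; "moment": the same for the moment, N m; "gripper_width": finger opening in m; "finger_force": force on a finger pad.
Only numpy, scipy, OpenCV 4.12 (cv2) and the standard library are available. Lean on these libraries where they do the work, as an engineer would, in place of code of your own. Each camera call takes 0.05 s, during which the arm holds its last target. There are 200 camera calls.

## Working session

There is one attempt and no reset: what is moved stays moved. The work goes in short steps, Python scripts to look and compute and a tool call to move; the robot and the scene stay as the last step left them, time stands still between calls to the robot, and variables do not carry over. Pictures are saved under pics/ and viewed, at most 10 in all, crops included, and the job is handed in when it is done.

Besides the shell and the picture viewer there is one more tool, called after "Request:" as name([rows], argument=value, ...), one row to a line, values as JSON. servo_tool: Moves the arm, as the interface text tells. Scaled input: -1 to 1 covers 300 mm each way for a shift and pi rad each way for a turn. Its arguments: {"type":"object","properties":{"increments":{"type":"array"}},"required":["increments"]}

```bash
mkdir -p pics; ls; python3 - <<'E'
from station import arm
import cv2,numpy as np
print(arm.get_state())
for n in ("scene","top"):
    p,d=arm.snapshot(n); c=arm.camera_params(n); print(n,c)
    np.savez(f"pics/{n}0.npz",p=p,d=d,**{k:np.array(c[k]) for k in("mtx","eye","rotation")})
    cv2.imwrite(f"pics/{n}0.png",p[:,:,::-1])
E
```

```text
pics
{'clock': 0.0, 'qpos': array([-1.19101118e+00,  8.74514761e-02,  1.75130979e-01,  1.65983071e+00,
        2.81323044e-05,  1.57082988e+00]), 'dq': array([ 2.18236892e-03,  2.99359691e-04,  6.29812527e-04, -1.34382815e-06,
        1.88519855e-04,  1.66150216e-03]), 'effort': array([-3.10935811e-04, -5.20388675e+01,  4.64800429e+01,  1.66879501e-02,
        7.52801247e-05, -1.93458681e-05]), 'tool_pos': array([ 0.20381344, -0.51057962,  0.2305862 ]), 'orientation': array([-3.08381912e+00, -5.92682383e-01,  3.58199038e-04]), 'force': array([-0.85429202, -0.2173404 ,  0.2231091 ]), 'moment': array([-0.04933755, -0.00191372,  0.0431939 ]), 'finger_force': 0.0, 'gripper_width': 0.08517795086389356}
scene {'mtx': array([[369.97243506,   0.        , 318.22466742],
       [  0.        , 369.97243506, 201.09828045],
       [  0.        ,   0.        ,   1.        ]]), 'eye': array([-0.19140395, -0.720944  ,  0.45763195]), 'rotation': array([ 1.0624363 , -0.53090003, -0.76831686])}
top {'mtx': array([[449.42402903,   0.        , 315.09048846],
       [  0.        , 449.42402903, 198.86744406],
       [  0.        ,   0.        ,   1.        ]]), 'eye': array([ 0.36400191, -0.19627197,  1.12635366]), 'rotation': array([ 0.11115236, -0.08664441, -1.54314554])}
```

View pics/scene0.png

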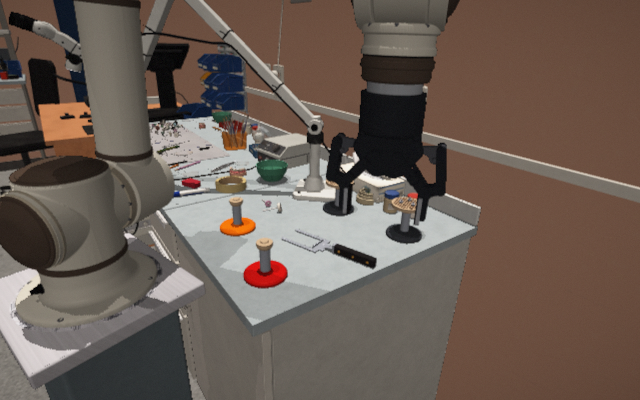

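View pics/top0.png

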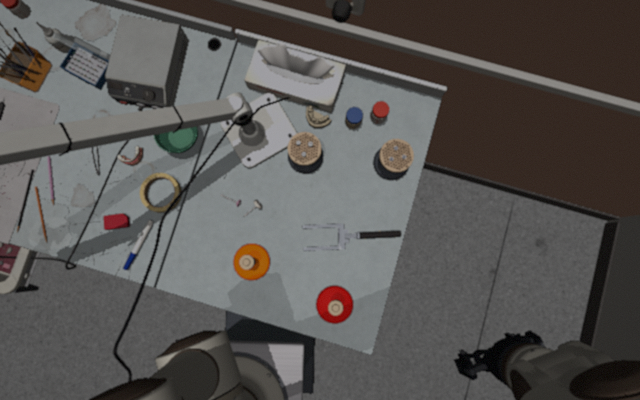

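The top view shows the trays at about (305,150) and (395,157), the fork from (305,236) to (400,234) with its tips toward image left, and the red and orange look-alike stands below. Next I'll zoom in and measure.

```bash
cat > h.py <<'E'
import numpy as np,cv2
from scipy.spatial.transform import Rotation as R
def load(f): return dict(np.load(f))
def deproj(c,u,v,d):
    m=c["mtx"]; p=np.stack([(u-m[0,2])/m[0,0]*d,-(v-m[1,2])/m[1,1]*d,-d],-1)
    return R.from_rotvec(c["rotation"]).apply(p)+c["eye"]
def plane(c,u,v,z):
    q=deproj(c,np.asarray(u,float),np.asarray(v,float),np.ones(np.shape(u)))-c["eye"]
    return c["eye"]+q*((z-c["eye"][2])/q[...,2])[...,None]
def cloud(c):
    v,u=np.mgrid[:400,:640]; P=deproj(c,u.ravel(),v.ravel(),c["d"].ravel()).reshape(400,640,3); P[c["d"]==0]=np.nan; return P
E
python3 - <<'E'
from h import *
c=load("pics/top0.npz")
cv2.imwrite("pics/crop1.png",cv2.resize(c["p"][95:265,280:420,::-1],None,fx=3.5,fy=3.5,interpolation=cv2.INTER_CUBIC))
P=cloud(c)
hsv=cv2.cvtColor(c["p"],cv2.COLOR_RGB2HSV)
for u0,v0 in((305,150),(395,157)):
    w=P[v0-28:v0+29,u0-28:u0+29].reshape(-1,3); 
    for lo,hi in((.075,.095),(.095,.12)):
        s=w[(w[:,2]>lo)&(w[:,2]<hi)]; print(u0,lo,len(s),s.mean(0).round(4),s.min(0).round(3),s.max(0).round(3)) if len(s) else print(u0,lo,0)
for uv in((316,115),(354,117),(380,112),(250,262),(335,305),(248,120)): print(uv,P[uv[1],uv[0]].round(3))
# fork
dk=(c["p"].max(2)<60); dk[:215]=0;dk[255:]=0;dk[:,:345]=0;dk[:,404:]=0
v,u=np.nonzero(dk); print("handle px",u.min(),u.max(),v.min(),v.max(),len(u))
X=plane(c,u,v,.022); m=X.mean(0); w,V=np.linalg.eigh(np.cov(X[:,:2].T)); a=V[:,1]; s=(X[:,:2]-m[:2])@a
print(m,a,np.degrees(np.arctan2(a[1],a[0])),np.percentile(s,[0,2,98,100]))
for uv in((305,226),(305,249),(345,226),(345,249),(301,237)): print(uv,plane(c,[uv[0]],[uv[1]],.004)[0].round(3))
E
```

```text
305 0.075 826 [ 0.6161 -0.1499  0.0902] [ 0.578 -0.189  0.082] [ 0.655 -0.111  0.095]
305 0.095 63 [ 0.6166 -0.1509  0.1026] [ 0.588 -0.182  0.095] [ 0.636 -0.13   0.108]
395 0.075 876 [ 0.6047 -0.3669  0.0901] [ 0.565 -0.406  0.079] [ 0.645 -0.328  0.095]
395 0.095 25 [ 0.6017 -0.3616  0.0976] [ 0.571 -0.385  0.095] [ 0.622 -0.33   0.104]
(316, 115) [ 0.72  -0.174  0.016]
(354, 117) [ 0.704 -0.268  0.058]
(380, 112) [ 0.717 -0.331  0.062]
(250, 262) [ 0.346 -0.032  0.081]
(335, 305) [ 0.255 -0.23   0.083]
(248, 120) [ 0.652 -0.03   0.185]
handle px 360 400 231 238 237
[ 0.4210075  -0.33806989  0.022     ] [-0.06878598  0.99763144] 93.94426117536092 [-0.04931335 -0.04691918  0.04724297  0.0490547 ]
(305, 226) [ 0.437 -0.153  0.004]
(305, 249) [ 0.38  -0.155  0.004]
(345, 226) [ 0.44  -0.253  0.004]
(345, 249) [ 0.383 -0.254  0.004]
(301, 237) [ 0.41  -0.144  0.004]
```

View pics/crop1.png

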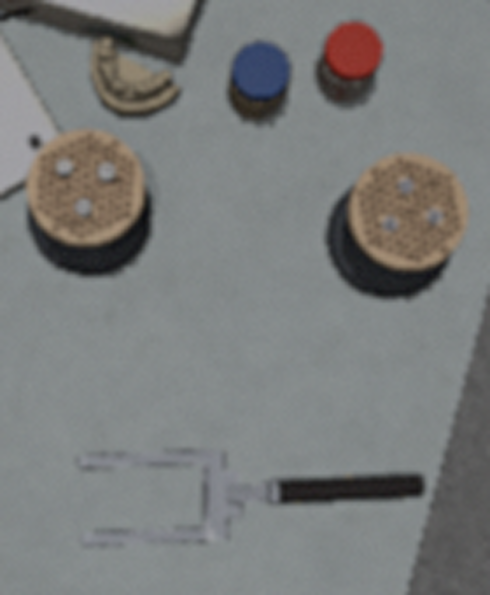

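The left tray, at (0.616, -0.150) with its top at about 0.108, carries the crowns. The fork's grip point is at about (0.419, -0.308) with heading 94°, and its measured length agrees with the data. I'll move above the grip.

Request:
servo_tool([
  {"gripper":-1,"dx":0.14,"dy":0.13,"dz":-0.03,"rz":0.055},
  {"gripper":-1,"dx":0.28,"dy":0.27,"dz":-0.06,"rz":0.11},
  {"gripper":-1,"dx":0.43,"dy":0.4,"dz":-0.1,"rz":0.165},
  {"gripper":-1,"dx":0.57,"dy":0.54,"dz":-0.15,"rz":0.22},
  {"gripper":-1,"dx":0.717,"dy":0.677,"dz":-0.2,"rz":0.275},
])

```text
invalid input at $.increments[0]: expected keys gripper, dx, dy, dz, rx, ry, rz
```

Request:
servo_tool([
  {"gripper":-1,"rz":0.055},
  {"gripper":-1,"rz":0.11},
  {"gripper":-1,"rz":0.125},
  {"gripper":-1,"rz":0.125},
  {"gripper":-1,"rz":0.125},
])

```text
invalid input at $.increments[0]: expected keys gripper, dx, dy, dz, rx, ry, rz
```

```bash
cat >> h.py <<'E'
def grab(arm,n,tag):
    c=arm.camera_params(n); p,d=arm.snapshot(n)
    o=dict(p=p,d=d,**{k:np.array(c[k]) for k in("mtx","eye","rotation")}); np.savez(f"pics/{tag}.npz",**o)
    cv2.imwrite(f"pics/{tag}.png",p[:,:,::-1]); return o
def st(arm):
    s=arm.get_state(); r=R.from_rotvec(s["orientation"]).as_matrix()
    print("t",round(s["clock"],2),"tcp",s["tool_pos"].round(4),"ydeg",np.degrees(np.arctan2(r[1,1],r[0,1])).round(2),"z",r[:,2].round(4),"q",s["qpos"].round(2),"F",s["force"].round(1),"M",s["moment"].round(2),"w",round(s["gripper_width"],4),"ff",round(s["finger_force"],1))
E
python3 - <<'E'
from h import *
from station import arm
st(arm); grab(arm,"wrist","w1")
E
```

```text
t 0.1 tcp [ 0.2038 -0.5106  0.2307] ydeg -68.24 z [-5.0e-04  1.1e-03 -1.0e+00] q [-1.19  0.09  0.18  1.66 -0.    1.57] F [-0.3 -0.6 -0.1] M [-0.03  0.02  0.04] w 0.0855 ff 0.0
```

View pics/w1.png

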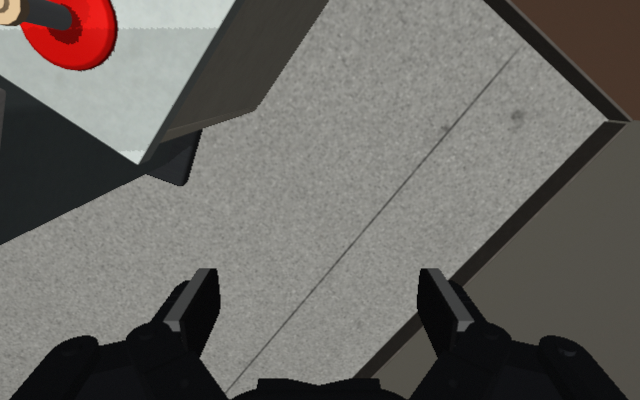

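The wrist view shows the open fingers at (200,300) and (440,300) over the floor. The moves were refused because every row needs all its keys, so I'll send them again in full.

Request:
servo_tool([
  {"gripper":-1,"dx":0.14,"dy":0.13,"dz":-0.03,"rx":0,"ry":0,"rz":0.055},
  {"gripper":-1,"dx":0.28,"dy":0.27,"dz":-0.06,"rx":0,"ry":0,"rz":0.11},
  {"gripper":-1,"dx":0.43,"dy":0.4,"dz":-0.1,"rx":0,"ry":0,"rz":0.165},
  {"gripper":-1,"dx":0.57,"dy":0.54,"dz":-0.15,"rx":0,"ry":0,"rz":0.22},
  {"gripper":-1,"dx":0.717,"dy":0.677,"dz":-0.2,"rx":0,"ry":0,"rz":0.275},
])

```text
clock: 0.78
tool_pos: [0.4201, -0.3061, 0.1707]
orientation: [2.548, 1.837, 0.0]
force: [0.9, 0.1, 0.1]
gripper_width: 0.0852
finger_force: 0.0
```

Request:
servo_tool([
  {"gripper":-1,"dx":0,"dy":0,"dz":0,"rx":0,"ry":0,"rz":0.055},
  {"gripper":-1,"dx":0,"dy":0,"dz":0,"rx":0,"ry":0,"rz":0.11},
  {"gripper":-1,"dx":0,"dy":0,"dz":0,"rx":0,"ry":0,"rz":0.125},
  {"gripper":-1,"dx":0,"dy":0,"dz":0,"rx":0,"ry":0,"rz":0.125},
])

```text
clock: 1.27
tool_pos: [0.4189, -0.3076, 0.171]
orientation: [-2.147, -2.292, 0.0]
force: [0.5, -0.1, 1.4]
gripper_width: 0.0854
finger_force: 0.0
```

```bash
python3 - <<'E'
from h import *
from station import arm
st(arm); c=grab(arm,"wrist","w2")
print(c["eye"],c["rotation"])
E
```

```text
t 1.27 tcp [ 0.4189 -0.3076  0.171 ] ydeg 3.74 z [-4.e-04  2.e-04 -1.e+00] q [-0.63  0.   -0.03  1.54 -0.    0.87] F [ 0.5 -0.1  1.4] M [-0.03 -0.03  0.03] w 0.0854 ff 0.0
[ 0.41363527 -0.22664811  0.31336513] [-0.31902025 -0.01085657  0.06470892]
```

View pics/w2.png

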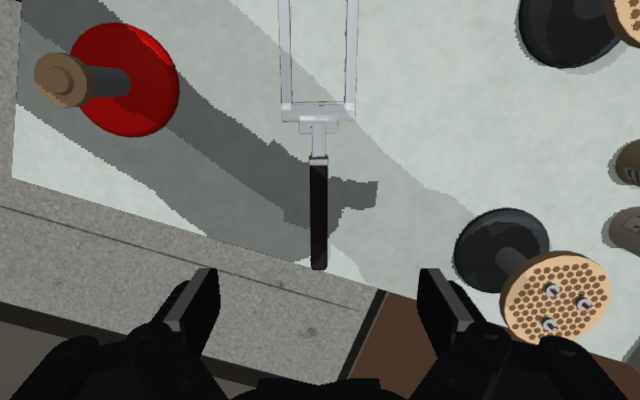

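The wrist view shows the handle from (318,160) to (319,270), midway between the fingers, with the yoke at about (318,112). I'll refine the fork's pose from here.

```bash
python3 - <<'E'
from h import *
c=load("pics/w2.npz"); p=c["p"]
m=(p.max(2)<45).astype(np.uint8); m[:150]=0; m[275:]=0; m[:,:300]=0; m[:,340:]=0
v,u=np.nonzero(m); print(u.min(),u.max(),v.min(),v.max())
L=[];
for r in range(170,265,5):
    uu=u[v==r]; L.append([(uu.min()+uu.max())/2,r,uu.max()-uu.min()+1])
L=np.array(L); X=plane(c,L[:,0],L[:,1],.022); k=np.polyfit(X[:,1],X[:,0],1); print("x=",k,np.degrees(np.arctan2(1,k[0])),"x at -.308",np.polyval(k,-.308))
print("front/rear",plane(c,[318,319],[v.min(),v.max()],.022))
X=plane(c,[281,356,291,347],[60,60,60,60],.004);print(X)
X=plane(c,[318],[103],.009);print("lip",X)
E
```

```text
310 327 166 269
x= [-0.0726181  0.3965468] 94.1534201639277 x at -.308 0.41891317111569304
front/rear [[ 0.41770805 -0.28947676  0.022     ]
 [ 0.42514601 -0.38885846  0.022     ]]
[[ 0.38141048 -0.20586437  0.004     ]
 [ 0.44366092 -0.2017895   0.004     ]
 [ 0.38970991 -0.20532109  0.004     ]
 [ 0.43619029 -0.20227852  0.004     ]]
lip [[ 0.41434619 -0.23797408  0.009     ]]
```

Request:
servo_tool([
  {"gripper":0.3,"dx":0,"dy":0,"dz":-0.1,"rx":0,"ry":0,"rz":0},
  {"gripper":0.3,"dx":0,"dy":0,"dz":-0.22,"rx":0,"ry":0,"rz":0.002},
  {"gripper":0.3,"dx":0,"dy":0,"dz":-0.35,"rx":0,"ry":0,"rz":0.002},
  {"gripper":0.3,"dx":0,"dy":0,"dz":-0.45,"rx":0,"ry":0,"rz":0.002},
  {"gripper":0.3,"dx":0,"dy":0,"dz":-0.49,"rx":0,"ry":0,"rz":0.002},
])

```text
clock: 1.95
tool_pos: [0.4181, -0.3071, 0.0225]
orientation: [-2.14, -2.297, 0.0]
force: [0.6, 0.9, 0.3]
gripper_width: 0.0301
finger_force: 0.0
```

Request:
servo_tool([
  {"gripper":0.3,"dx":0,"dy":0,"dz":0,"rx":0,"ry":0,"rz":0},
  {"gripper":0.3,"dx":0,"dy":0,"dz":-0.015,"rx":0,"ry":0,"rz":0},
  {"gripper":0.3,"dx":0,"dy":0,"dz":-0.03,"rx":0,"ry":0,"rz":0},
  {"gripper":0.3,"dx":0,"dy":0,"dz":-0.04,"rx":0,"ry":0,"rz":0},
  {"gripper":0.3,"dx":0,"dy":0,"dz":-0.04,"rx":0,"ry":0,"rz":0},
])

```text
clock: 2.58
tool_pos: [0.4189, -0.3077, 0.0122]
orientation: [-2.14, -2.3, 0.0]
force: [0.5, -0.4, -0.7]
gripper_width: 0.0302
finger_force: 0.0
```

```bash
python3 - <<'E'
from h import *
from station import arm
st(arm); c=grab(arm,"wrist","w3"); cv2.imwrite("pics/w3c.png",cv2.resize(c["p"][100:,180:460,::-1],None,fx=2,fy=2))
E
```

```text
t 2.58 tcp [ 0.4189 -0.3077  0.0122] ydeg 4.12 z [-2.e-04  1.e-04 -1.e+00] q [-0.63  0.04 -0.29  1.23  0.    0.87] F [ 0.5 -0.4 -0.7] M [ 0.07  0.   -0.02] w 0.0302 ff 0.0
```

View pics/w3c.png

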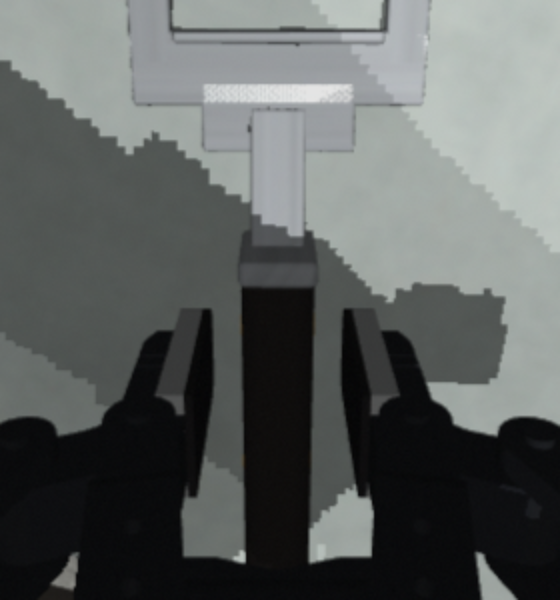

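The crop shows the handle at about (278,420), centred between the pads at 205 and 350. I'll lower the last bit and close.

Request:
servo_tool([
  {"gripper":0.3,"dx":0,"dy":0,"dz":-0.01,"rx":0,"ry":0,"rz":0},
  {"gripper":0.3,"dx":0,"dy":0,"dz":-0.02,"rx":0,"ry":0,"rz":0},
  {"gripper":0.3,"dx":0,"dy":0,"dz":-0.028,"rx":0,"ry":0,"rz":0},
  {"gripper":0.3,"dx":0,"dy":0,"dz":-0.028,"rx":0,"ry":0,"rz":0},
])

```text
clock: 3.12
tool_pos: [0.4189, -0.3076, 0.0036]
orientation: [-2.14, -2.3, 0.0]
force: [-0.2, 0.0, 0.1]
gripper_width: 0.0298
finger_force: 0.0
```

Request:
servo_tool([
  {"gripper":0.5,"dx":0,"dy":0,"dz":0,"rx":0,"ry":0,"rz":0},
  {"gripper":0.6,"dx":0,"dy":0,"dz":0,"rx":0,"ry":0,"rz":0},
  {"gripper":1,"dx":0,"dy":0,"dz":0,"rx":0,"ry":0,"rz":0},
  {"gripper":1,"dx":0,"dy":0,"dz":0,"rx":0,"ry":0,"rz":0},
  {"gripper":1,"dx":0,"dy":0,"dz":0,"rx":0,"ry":0,"rz":0},
])

```text
clock: 3.75
tool_pos: [0.4191, -0.3078, 0.0042]
orientation: [2.14, 2.3, 0.0]
force: [-1.1, 1.9, 5.1]
gripper_width: 0.0147
finger_force: 60.4
```

Request:
servo_tool([
  {"gripper":1,"dx":0,"dy":0,"dz":0.02,"rx":0,"ry":0,"rz":0},
  {"gripper":1,"dx":0,"dy":0,"dz":0.06,"rx":0,"ry":0,"rz":0},
  {"gripper":1,"dx":0,"dy":0,"dz":0.12,"rx":0,"ry":0,"rz":0},
  {"gripper":1,"dx":0,"dy":0,"dz":0.18,"rx":0,"ry":0,"rz":0},
  {"gripper":1,"dx":0,"dy":0,"dz":0.2,"rx":0,"ry":0,"rz":0},
])

```text
clock: 4.38
tool_pos: [0.4197, -0.3082, 0.066]
orientation: [2.138, 2.298, 0.0]
force: [0.7, -0.5, -0.4]
gripper_width: 0.015
finger_force: 59.7
```

Request:
servo_tool([
  {"gripper":1,"dx":0,"dy":0.01,"dz":0,"rx":0,"ry":0,"rz":-0.03},
  {"gripper":1,"dx":0,"dy":0.03,"dz":0,"rx":0,"ry":0,"rz":-0.08},
  {"gripper":1,"dx":0,"dy":0.06,"dz":0,"rx":0,"ry":0,"rz":-0.13},
  {"gripper":1,"dx":0,"dy":0.09,"dz":0,"rx":0,"ry":0,"rz":-0.18},
  {"gripper":1,"dx":0,"dy":0.11,"dz":0,"rx":0,"ry":0,"rz":-0.23},
])

```text
clock: 5.0
tool_pos: [0.4189, -0.2743, 0.0639]
orientation: [-2.818, -1.388, 0.0]
force: [0.7, -0.4, -0.6]
gripper_width: 0.0146
finger_force: 59.7
```

Request:
servo_tool([
  {"gripper":1,"dx":-0.005,"dy":0.02,"dz":0,"rx":0,"ry":0,"rz":-0.05},
  {"gripper":1,"dx":-0.01,"dy":0.03,"dz":0,"rx":0,"ry":0,"rz":-0.1},
  {"gripper":1,"dx":-0.013,"dy":0.03,"dz":0,"rx":0,"ry":0,"rz":-0.126},
  {"gripper":1,"dx":-0.013,"dy":0.03,"dz":0,"rx":0,"ry":0,"rz":-0.126},
  {"gripper":1,"dx":-0.013,"dy":0.03,"dz":0,"rx":0,"ry":0,"rz":-0.126},
])

```text
clock: 5.62
tool_pos: [0.4151, -0.2657, 0.0639]
orientation: [-3.033, -0.817, 0.0]
force: [-0.4, -1.1, -1.7]
gripper_width: 0.0143
finger_force: 59.7
```

```bash
python3 - <<'E'
from h import *
from station import arm
st(arm)
for n in("wrist","top","scene"): c=grab(arm,n,n+"4"); print(n,c["eye"],c["rotation"])
E
```

```text
t 5.62 tcp [ 0.4151 -0.2657  0.0639] ydeg -59.86 z [-1.e-04  0.e+00 -1.e+00] q [-0.57 -0.05 -0.28  1.33 -0.    2.05] F [-0.4 -1.1 -1.7] M [-0.03  0.04  0.01] w 0.0143 ff 59.7
wrist [ 0.48471621 -0.22471732  0.20619069] [-0.28928435  0.16598888 -1.03551577]
top [ 0.36400191 -0.19627197  1.12635366] [ 0.11115236 -0.08664441 -1.54314554]
scene [-0.19140395 -0.720944    0.45763195] [ 1.0624363  -0.53090003 -0.76831686]
```

View pics/wrist4.png

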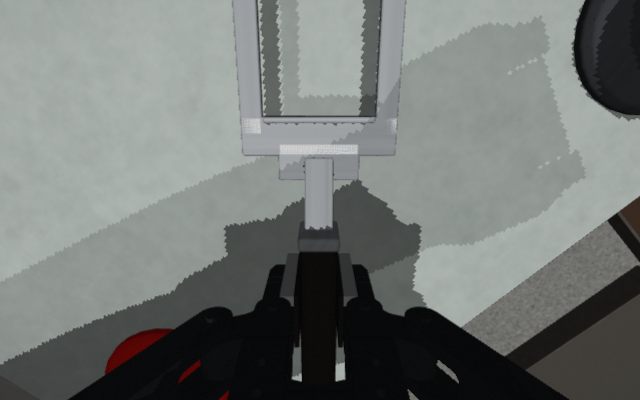

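The fork is held straight, with prongs at u≈250 and 388 and the yoke at v≈150. I'll check its level from the depth, and its axis against the tray.

```bash
python3 - <<'E'
from h import *
h=np.radians(30.14); a=np.array([np.cos(h),np.sin(h)]); n=np.array([-a[1],a[0]]); g=np.array([.4151,-.2657]); T=np.array([.616,-.150])
for f in("wrist4","top4","scene4"):
    c=load(f"pics/{f}.npz"); P=cloud(c).reshape(-1,3)
    X=(P[:,:2]-g)@a; Y=(P[:,:2]-g)@n
    k=(P[:,2]>.04)&(P[:,2]<.1)&(X>60)&(X<175)&(abs(Y)<45); Q=P[k]; x=X[k];y=Y[k]
    print(f,k.sum(), "Xmax",x.max() if k.any() else 0) if k.any() else print(f,0)
k=0
X=None
import sys
for f in("wrist4","top4","scene4"):
    c=load(f"pics/{f}.npz"); P=cloud(c).reshape(-1,3); x=(P[:,:2]-g)@a*1e3; y=(P[:,:2]-g)@n*1e3
    for lo,hi in((75,95),(95,110),(110,130),(130,150),(150,165)):
        k=(P[:,2]>.04)&(P[:,2]<.09)&(x>lo)&(x<hi)&(abs(y)<45)
        if k.sum()>5: print(f,lo,k.sum(),"z med",np.median(P[k,2]).round(4),"y",y[k].min().round(1),y[k].max().round(1),"mid",np.mean([y[k].min(),y[k].max()]).round(1),"xmax",x[k].max().round(1))
print("tray in fork axes",(T-g)@a,(T-g)@n)
c=load("pics/top4.npz");P=cloud(c)
w=P[110:190,270:345].reshape(-1,3); s=w[(w[:,2]>.08)&(w[:,2]<.095)];print((s.min(0)+s.max(0))/2,len(s),s.mean(0))
# orthogonal edge check via tan mask ellipse
hsv=cv2.cvtColor(c["p"],cv2.COLOR_RGB2HSV); m=((hsv[...,0]<22)&(hsv[...,1]>60)&(hsv[...,2]>80)).astype(np.uint8); m[:,:270]=0;m[:,345:]=0;m[:128]=0;m[178:]=0
ct=max(cv2.findContours(m,0,2)[0],key=cv2.contourArea); e=cv2.fitEllipse(ct); print(e, plane(c,[e[0][0]],[e[0][1]],.089))
E
```

```text
wrist4 0
top4 0
scene4 0
wrist4 75 2611 z med 0.0632 y -32.1 32.4 mid 0.1 xmax 95.0
wrist4 95 2215 z med 0.0632 y -32.2 32.3 mid 0.0 xmax 110.0
wrist4 110 283 z med 0.0631 y -31.7 31.9 mid 0.1 xmax 112.2
top4 75 29 z med 0.0645 y 23.7 32.6 mid 28.2 xmax 94.7
top4 95 24 z med 0.0646 y -24.0 32.5 mid 4.3 xmax 109.7
top4 110 64 z med 0.0645 y -31.5 32.2 mid 0.4 xmax 129.9
top4 130 64 z med 0.0647 y -31.2 32.4 mid 0.6 xmax 149.8
top4 150 29 z med 0.065 y -31.4 31.9 mid 0.3 xmax 159.4
tray in fork axes 0.2318331985686048 -0.0008173380266712771
[ 0.61594174 -0.1499952   0.08821675] 823 [ 0.61612569 -0.14989607  0.08998087]
((304.1074523925781, 148.62826538085938), (31.88307762145996, 32.240074157714844), 70.0030517578125) [[ 0.61450393 -0.14919798  0.089     ]]
```

The fork is level, its prong tops at z≈0.064 and its axis within 1 mm of the tray's centre. I'll slide it in 111 mm.

Request:
servo_tool([
  {"gripper":1,"dx":0.03,"dy":0.016,"dz":0,"rx":0,"ry":0,"rz":0},
  {"gripper":1,"dx":0.07,"dy":0.039,"dz":0,"rx":0,"ry":0,"rz":0},
  {"gripper":1,"dx":0.11,"dy":0.062,"dz":0,"rx":0,"ry":0,"rz":0},
  {"gripper":1,"dx":0.15,"dy":0.085,"dz":0,"rx":0,"ry":0,"rz":0},
  {"gripper":1,"dx":0.18,"dy":0.102,"dz":0,"rx":0,"ry":0,"rz":0},
])

```text
clock: 6.4
tool_pos: [0.4701, -0.2344, 0.0638]
orientation: [-3.034, -0.815, 0.0]
force: [0.4, 0.2, -0.6]
gripper_width: 0.0148
finger_force: 59.7
```

```bash
python3 - <<'E'
from h import *
from station import arm
st(arm); c=grab(arm,"wrist","w5")
s=arm.get_state(); P=cloud(c).reshape(-1,3); r=R.from_rotvec(s["orientation"]).as_matrix(); n=-r[:2,1]; n=n if n[1]>0 else -n; a=np.array([n[1],-n[0]])
D=(P[:,:2]-s["tool_pos"][:2])*1e3; x=D@a;y=D@n
for nm,lo,hi in(("fork",.055,.075),("tray",.083,.094),("crown",.096,.11)):
    k=(P[:,2]>lo)&(P[:,2]<hi)&(x>60)&(x<240)&(abs(y)<60)
    if k.sum()>5: print(nm,k.sum(),"x",x[k].min().round(1),x[k].max().round(1),"y",y[k].min().round(1),y[k].max().round(1),"zmed",np.median(P[k,2]).round(4))
E
```

```text
t 6.4 tcp [ 0.4701 -0.2344  0.0638] ydeg -59.92 z [-1.e-04  1.e-04 -1.e+00] q [-0.46  0.03 -0.21  1.33  0.    2.15] F [ 0.4  0.2 -0.6] M [-0.05  0.06  0.04] w 0.0148 ff 59.7
fork 9596 x 60.0 111.3 y -32.1 32.5 zmed 0.0631
```

View pics/w5.png

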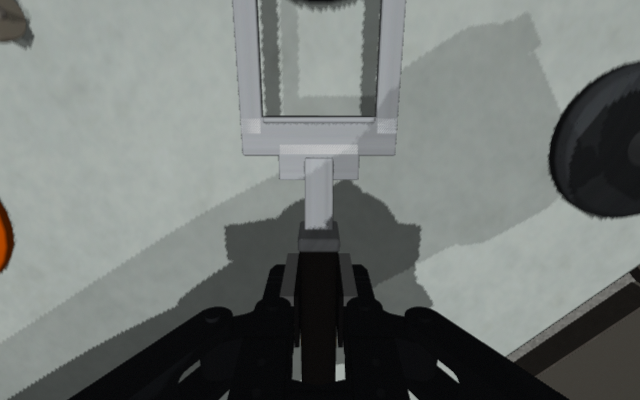

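The stand's foot appears at (318,2), centred between the prongs at 250 and 388. I'll slide the rest of the way.

Request:
servo_tool([
  {"gripper":1,"dx":0.035,"dy":0.02,"dz":0,"rx":0,"ry":0,"rz":0},
  {"gripper":1,"dx":0.07,"dy":0.04,"dz":0,"rx":0,"ry":0,"rz":0},
  {"gripper":1,"dx":0.105,"dy":0.06,"dz":0,"rx":0,"ry":0,"rz":0},
  {"gripper":1,"dx":0.13,"dy":0.074,"dz":0,"rx":0,"ry":0,"rz":0},
  {"gripper":1,"dx":0.142,"dy":0.081,"dz":0,"rx":0,"ry":0,"rz":0},
])

```text
clock: 7.08
tool_pos: [0.5121, -0.2105, 0.0638]
orientation: [-3.034, -0.815, 0.0]
force: [-0.7, -0.2, -2.0]
gripper_width: 0.0146
finger_force: 59.7
```

Request:
servo_tool([
  {"gripper":1,"dx":0,"dy":0,"dz":0,"rx":0,"ry":0,"rz":0},
])

```text
clock: 7.2
tool_pos: [0.5118, -0.2107, 0.0638]
orientation: [-3.034, -0.814, 0.0]
force: [-0.2, 0.6, -1.2]
gripper_width: 0.0146
finger_force: 59.7
```

```bash
cat > chk.py <<'E'
from h import *
from station import arm
import sys
st(arm); s=arm.get_state(); r=R.from_rotvec(s["orientation"]).as_matrix(); n=r[:2,1]; n=n if n[1]>0 else -n; a=np.array([n[1],-n[0]]); dz=float(sys.argv[2])
for cam in("wrist","top"):
    c=grab(arm,cam,cam+sys.argv[1]); P=cloud(c).reshape(-1,3); D=(P[:,:2]-s["tool_pos"][:2])*1e3; x=D@a;y=D@n
    for nm,lo,hi in(("fork",.055+.0,.075),("tray",.083,.094),("crown",.098,.112)):
        z=P[:,2]-(dz if nm!="fork" else s["tool_pos"][2]-.0638)
        k=(z>lo)&(z<hi)&(x>60)&(x<175)&(abs(y)<60)
        if k.sum()>5: print(cam,nm,k.sum(),"x",x[k].min().round(1),x[k].max().round(1),"y",y[k].min().round(1),y[k].max().round(1),"zmed",np.median(P[k,2]).round(4), "slopes",np.linalg.lstsq(np.c_[x[k],y[k],np.ones(k.sum())],P[k,2]*1e3,rcond=None)[0][:2].round(3))
E
python3 chk.py 6 0
```

```text
t 7.2 tcp [ 0.5118 -0.2107  0.0638] ydeg -59.95 z [-2.e-04  0.e+00 -1.e+00] q [-0.39  0.1  -0.14  1.34 -0.    2.23] F [-0.2  0.6 -1.2] M [-0.05  0.   -0.03] w 0.0146 ff 59.7
wrist fork 6627 x 60.0 93.5 y -31.8 32.4 zmed 0.0632 slopes [-0.016 -0.   ]
wrist tray 15094 x 80.8 106.6 y -37.2 36.8 zmed 0.0887 slopes [ 0.005 -0.   ]
wrist crown 456 x 100.2 104.0 y 3.2 13.8 zmed 0.1015 slopes [0.523 0.03 ]
top fork 6 x 153.0 160.0 y 26.1 31.9 zmed 0.0653 slopes [-0.488 -0.026]
top tray 8 x 141.3 153.4 y 21.4 33.4 zmed 0.0901 slopes [ 0.183 -0.041]
```

View pics/wrist6.png

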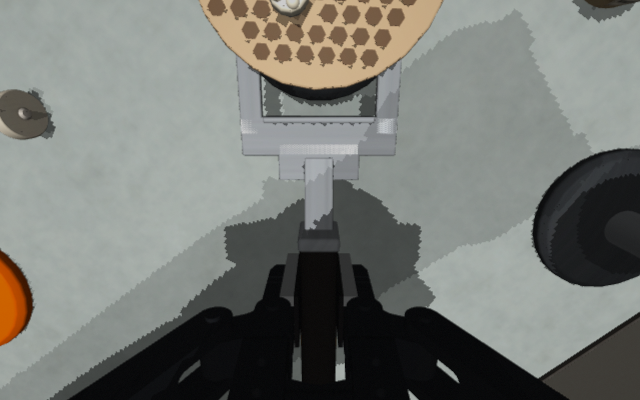

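The tray's near edge is 80.8 mm ahead of the grip, so its centre sits on the fork's origin, and the lateral error is under 1 mm. I'll rise to just below contact, then lift slowly.

Request:
servo_tool([
  {"gripper":1,"dx":0,"dy":0,"dz":0.01,"rx":0,"ry":0,"rz":0},
  {"gripper":1,"dx":0,"dy":0,"dz":0.023,"rx":0,"ry":0,"rz":0},
  {"gripper":1,"dx":0,"dy":0,"dz":0.035,"rx":0,"ry":0,"rz":0},
  {"gripper":1,"dx":0,"dy":0,"dz":0.042,"rx":0,"ry":0,"rz":0},
  {"gripper":1,"dx":0,"dy":0,"dz":0.046,"rx":0,"ry":0,"rz":0},
])

```text
clock: 7.92
tool_pos: [0.5117, -0.2108, 0.0779]
orientation: [3.034, 0.814, 0.0]
force: [-0.1, -0.9, -0.8]
gripper_width: 0.0147
finger_force: 59.7
```

Request:
servo_tool([
  {"gripper":1,"dx":0,"dy":0,"dz":0.003,"rx":0,"ry":0,"rz":0},
  {"gripper":1,"dx":0,"dy":0,"dz":0.006,"rx":0,"ry":0,"rz":0},
  {"gripper":1,"dx":0,"dy":0,"dz":0.01,"rx":0,"ry":0,"rz":0},
  {"gripper":1,"dx":0,"dy":0,"dz":0.014,"rx":0,"ry":0,"rz":0},
  {"gripper":1,"dx":0,"dy":0,"dz":0.018,"rx":0,"ry":0,"rz":0},
])

```text
clock: 8.55
tool_pos: [0.5116, -0.2108, 0.083]
orientation: [-3.034, -0.814, 0.0]
force: [-0.2, 0.2, -2.4]
gripper_width: 0.0144
finger_force: 59.6
```

```bash
python3 chk.py 7 0.003
```

```text
t 8.55 tcp [ 0.5116 -0.2108  0.083 ] ydeg -59.96 z [-3.e-04  1.e-04 -1.e+00] q [-0.39  0.09 -0.11  1.37 -0.    2.23] F [-0.2  0.2 -2.4] M [-0.11  0.21  0.05] w 0.0144 ff 59.6
wrist fork 20217 x 60.0 110.3 y -38.9 38.0 zmed 0.0905 slopes [ 0.224 -0.002]
wrist tray 14062 x 68.4 110.3 y -38.9 38.0 zmed 0.0909 slopes [ 0.055 -0.   ]
wrist crown 729 x 100.5 107.6 y 2.7 13.6 zmed 0.1042 slopes [0.137 0.055]
top fork 6 x 152.1 159.3 y 27.1 31.5 zmed 0.0838 slopes [-0.145  0.504]
```

Request:
servo_tool([
  {"gripper":1,"dx":0,"dy":0,"dz":0.006,"rx":0,"ry":0,"rz":0},
  {"gripper":1,"dx":0,"dy":0,"dz":0.012,"rx":0,"ry":0,"rz":0},
  {"gripper":1,"dx":0,"dy":0,"dz":0.019,"rx":0,"ry":0,"rz":0},
  {"gripper":1,"dx":0,"dy":0,"dz":0.027,"rx":0,"ry":0,"rz":0},
  {"gripper":1,"dx":0,"dy":0,"dz":0.03,"rx":0,"ry":0,"rz":0},
])

```text
clock: 9.28
tool_pos: [0.5118, -0.2109, 0.0923]
orientation: [3.034, 0.814, 0.0]
force: [0.6, 0.1, -2.2]
gripper_width: 0.0147
finger_force: 59.5
```

```bash
sed -i 's/("tray",.083,.094)/("tray",.0865,.091)/' chk.py; python3 chk.py 8 0.0115
```

```text
t 9.28 tcp [ 0.5118 -0.2109  0.0923] ydeg -59.96 z [ 3.e-04 -1.e-04 -1.e+00] q [-0.39  0.09 -0.09  1.39 -0.    2.23] F [ 0.6  0.1 -2.2] M [-0.12  0.22  0.02] w 0.0147 ff 59.5
wrist fork 20214 x 60.0 110.3 y -38.3 37.9 zmed 0.0999 slopes [ 0.225 -0.002]
wrist tray 13400 x 68.7 110.3 y -38.3 37.9 zmed 0.1004 slopes [-0.002 -0.001]
wrist crown 757 x 100.5 107.6 y 2.7 14.4 zmed 0.1135 slopes [0.191 0.032]
```

The tray is free, level, and 11.7 mm up. I'll lift 120 mm more with gentle acceleration.

Request:
servo_tool([
  {"gripper":1,"dx":0,"dy":0,"dz":0.008,"rx":0,"ry":0,"rz":0},
  {"gripper":1,"dx":0,"dy":0,"dz":0.022,"rx":0,"ry":0,"rz":0},
  {"gripper":1,"dx":0,"dy":0,"dz":0.04,"rx":0,"ry":0,"rz":0},
  {"gripper":1,"dx":0,"dy":0,"dz":0.06,"rx":0,"ry":0,"rz":0},
  {"gripper":1,"dx":0,"dy":0,"dz":0.08,"rx":0,"ry":0,"rz":0},
])

```text
clock: 10.0
tool_pos: [0.5118, -0.2108, 0.1167]
orientation: [3.034, 0.814, 0.0]
force: [-0.6, -0.6, -2.5]
gripper_width: 0.0145
finger_force: 59.5
```

Request:
servo_tool([
  {"gripper":1,"dx":0,"dy":0,"dz":0.02,"rx":0,"ry":0,"rz":0},
  {"gripper":1,"dx":0,"dy":0,"dz":0.04,"rx":0,"ry":0,"rz":0},
  {"gripper":1,"dx":0,"dy":0,"dz":0.06,"rx":0,"ry":0,"rz":0},
  {"gripper":1,"dx":0,"dy":0,"dz":0.08,"rx":0,"ry":0,"rz":0},
  {"gripper":1,"dx":0,"dy":0,"dz":0.1,"rx":0,"ry":0,"rz":0},
])

```text
clock: 10.62
tool_pos: [0.5117, -0.2108, 0.1465]
orientation: [-3.034, -0.814, 0.0]
force: [-0.2, -0.6, -2.1]
gripper_width: 0.0148
finger_force: 59.5
```

Request:
servo_tool([
  {"gripper":1,"dx":0,"dy":0,"dz":0.02,"rx":0,"ry":0,"rz":0},
  {"gripper":1,"dx":0,"dy":0,"dz":0.04,"rx":0,"ry":0,"rz":0},
  {"gripper":1,"dx":0,"dy":0,"dz":0.06,"rx":0,"ry":0,"rz":0},
  {"gripper":1,"dx":0,"dy":0,"dz":0.08,"rx":0,"ry":0,"rz":0},
  {"gripper":1,"dx":0,"dy":0,"dz":0.1,"rx":0,"ry":0,"rz":0},
])

```text
clock: 11.25
tool_pos: [0.5117, -0.2108, 0.1765]
orientation: [3.034, 0.814, -0.0]
force: [0.1, -0.3, -2.6]
gripper_width: 0.0144
finger_force: 59.5
```

Request:
servo_tool([
  {"gripper":1,"dx":0,"dy":0,"dz":0.02,"rx":0,"ry":0,"rz":0},
  {"gripper":1,"dx":0,"dy":0,"dz":0.04,"rx":0,"ry":0,"rz":0},
  {"gripper":1,"dx":0,"dy":0,"dz":0.06,"rx":0,"ry":0,"rz":0},
  {"gripper":1,"dx":0,"dy":0,"dz":0.08,"rx":0,"ry":0,"rz":0},
  {"gripper":1,"dx":0,"dy":0,"dz":0.096,"rx":0,"ry":0,"rz":0},
])

```text
clock: 11.88
tool_pos: [0.5117, -0.2108, 0.2053]
orientation: [3.034, 0.814, 0.0]
force: [-1.0, 0.1, -1.7]
gripper_width: 0.0148
finger_force: 59.5
```

Request:
servo_tool([
  {"gripper":1,"dx":0,"dy":0,"dz":0.012,"rx":0,"ry":0,"rz":0},
  {"gripper":1,"dx":0,"dy":0,"dz":0.02,"rx":0,"ry":0,"rz":0},
  {"gripper":1,"dx":0,"dy":0,"dz":0.024,"rx":0,"ry":0,"rz":0},
  {"gripper":1,"dx":0,"dy":0,"dz":0.024,"rx":0,"ry":0,"rz":0},
  {"gripper":1,"dx":0,"dy":0,"dz":0.024,"rx":0,"ry":0,"rz":0},
])

```text
clock: 12.5
tool_pos: [0.5116, -0.2108, 0.2119]
orientation: [-3.034, -0.814, 0.0]
force: [0.2, -0.5, -2.6]
gripper_width: 0.0147
finger_force: 59.5
```

```bash
python3 chk.py 9 0.1315; python3 - <<'E'
from h import *
from station import arm
c=load("pics/top9.npz"); s=grab(arm,"scene","scene9")
A=cv2.resize(c["p"][95:205,240:400,::-1],(800,550),interpolation=2)[:,:400*2]
cv2.imwrite("pics/top9c.png",A)
E
```

```text
t 12.5 tcp [ 0.5116 -0.2108  0.2119] ydeg -59.96 z [-3.e-04  1.e-04 -1.e+00] q [-0.39  0.09  0.14  1.62 -0.    2.23] F [ 0.2 -0.5 -2.6] M [-0.06  0.14  0.02] w 0.0147 ff 59.5
wrist fork 20218 x 60.0 110.2 y -38.5 37.9 zmed 0.2194 slopes [ 0.225 -0.001]
wrist tray 13354 x 81.2 110.2 y -38.5 37.7 zmed 0.2199 slopes [-0.002  0.   ]
wrist crown 743 x 100.6 107.4 y 2.7 13.9 zmed 0.2331 slopes [0.145 0.052]
```

View pics/top9c.png

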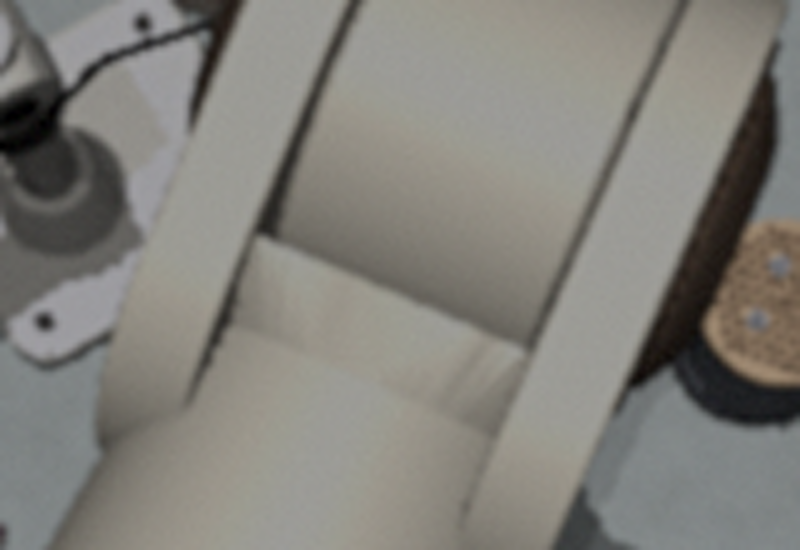

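The arm hides the tray from above. The tray is level and 131 mm higher, and I'll check the crowns numerically from the scene camera.

```bash
python3 - <<'E'
from h import *
c0=load("pics/top0.npz"); T=np.array([.616,-.15])
for f,dz in(("top0",0),("scene0",0),("scene9",.131)):
    c=load(f"pics/{f}.npz"); Q=cloud(c); P=Q.copy(); P[...,2]-=dz
    m=((P[...,2]>.0965)&(P[...,2]<.112)&(np.hypot(P[...,0]-T[0],P[...,1]-T[1])<.034)).astype(np.uint8)
    n,l,s,ce=cv2.connectedComponentsWithStats(m)
    for i in range(1,n): print(f,s[i,4],((np.median(P[l==i],0)-[*T,0])*1e3).round(1),"zmax",P[l==i][:,2].max().round(4),"rgb",c["p"][l==i].mean(0).round(0))
E
```

```text
top0 18 [ 10.1  14.6 103.7] zmax 0.1073 rgb [135. 131. 128.]
top0 21 [  8.6 -13.3 103.2] zmax 0.1084 rgb [134. 130. 127.]
top0 19 [-15.8   0.2 102.7] zmax 0.1058 rgb [131. 127. 124.]
scene9 13 [-16.9  -3.   99.5] zmax 0.1015 rgb [165. 157. 144.]
```

```bash
python3 - <<'E'
from h import *
c=load("pics/scene9.npz"); Q=cloud(c); w=load("pics/wrist9.npz"); QW=cloud(w)
for X in([.626,-.1354,.235],[.6246,-.1633,.235],[.6002,-.1498,.235]):
    for nm,cc,q in(("scene",c,Q),("wrist",w,QW)):
        p=R.from_rotvec(cc["rotation"]).inv().apply(np.array(X)-cc["eye"])
        u=cc["mtx"][0,0]*p[0]/-p[2]+cc["mtx"][0,2]; v=cc["mtx"][1,1]*-p[1]/-p[2]+cc["mtx"][1,2]
        print(nm,round(u),round(v)," expected depth",-p[2].round(3), end=" ")
        if 0<=u<639 and 3<v<397: print([(r,cc["p"][r,round(u)].tolist(),Q[r,round(u)].round(3).tolist()) for r in range(round(v)-3,round(v)+4,2)])
        else: print("out")
E
```

```text
scene 339 127  expected depth 1.008 [(124, [103, 76, 60], [0.96, 0.106, 0.156]), (126, [105, 79, 63], [0.96, 0.105, 0.149]), (128, [184, 172, 161], [0.958, 0.103, 0.142]), (130, [164, 155, 143], [0.622, -0.138, 0.229])]
wrist 291 -123  expected depth 0.096 out
scene 347 129  expected depth 0.991 [(126, [102, 75, 61], [0.948, 0.06, 0.158]), (128, [64, 47, 39], [0.945, 0.057, 0.151]), (130, [17, 17, 20], [0.517, -0.236, 0.262]), (132, [20, 22, 21], [0.517, -0.236, 0.257])]
wrist 373 -58  expected depth 0.1 out
scene 338 130  expected depth 0.982 [(127, [104, 77, 63], [0.962, 0.111, 0.144]), (129, [148, 132, 119], [0.961, 0.11, 0.136]), (131, [202, 193, 180], [0.599, -0.151, 0.232]), (133, [139, 132, 117], [0.594, -0.155, 0.228])]
wrist 292 -2  expected depth 0.105 out
```

Request:
servo_tool([
  {"gripper":1,"dx":0,"dy":0,"dz":0,"rx":0,"ry":0,"rz":0},
  {"gripper":1,"dx":0,"dy":0,"dz":0,"rx":0,"ry":0,"rz":0},
])

```text
clock: 12.9
tool_pos: [0.5117, -0.2108, 0.2121]
orientation: [-3.034, -0.814, 0.0]
force: [-1.3, 0.4, -2.3]
gripper_width: 0.0145
finger_force: 59.5
```

```bash
python3 -c "
from station import arm
print(arm.job_done())"
```

```text
the job is handed in; nothing more can be done
None
```

The job is handed in after 12.9 s: the loaded tray is held level and still on the fork, about 131 mm above where it stood; I confirmed two crowns on their pegs, but the gripper hid the third from the cameras.

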